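Take the garnish beaker off the counter rail for washing

ROBOT

A 6-joint arm with a two-finger parallel gripper is mounted at the origin on a cart in front of the work surface, level with it; the furniture and walls round the work are solid. World frame = base frame: x ahead of the robot, y to its left, z up, the work surface at z = 0. Lengths are in mm, angles in rad, forces in N, time in s.
With the tool pointing down it reaches from about 325 to 900 mm from the base axis. Payload 3.5 kg.
Tool frame: the origin (TCP) lies between the finger pads; the fingertips stand 11 mm ahead of it and the grasp point (between the pads) lies 8 mm behind it; z points along the fingers, y is the line along which they close (so a half turn about z gives the same grasp; the last joint's range is limited). The gripper opens to 85 mm and grips with 20 to 120 N. Pads are 22 mm wide; open, the fingers measure 114 mm over their backs; the gripper's body (76 mm by 85 mm) begins 54 mm behind the grasp point. The pads swing forward as they close: fully open they stand 13 mm farther back than shut.
Start: joints at [1.093, 0.276, -0.026, 1.268, 0, 1.467], TCP at [228.81, 581.608, 216.813] pointing down, gripper open.
Joint ranges: [-3.12, 3.12], [-0.85, 1.88], [-1.08, 1.24], [-1.95, 2.15], [-1.57, 1.53], [-3.14, 3.14]. Speed limits (rad/s): [2.57, 2.57, 3.14, 3.14, 3.14, 3.14].

INTERFACE

Orientations are given as a unit quaternion [w, x, y, z].
In Python, from rig import env gives the robot as it stands.
- The arm moves only by the shell command python3 -m jog 'ROWS' [FORCE]. ROWS is JSON, a list of rows, each an object of numbers: "jaw": the opening, from -1 (shut) to 1 (fully open); "dx", "dy", "dz": the shift along the world's x, y, z in cm; "ax", "ay", "az": the turn, a rotation vector about the world's x, y, z in rad. In form: [{"jaw": .., "dx": .., "dy": .., "dz": .., "ax": .., "ay": .., "az": ..}, ...]. A call has 1 to 20 rows; each row is the pose to reach, as a shift and turn from the pose commanded when the call began; what a row does not reach only later rows make up. A row lasts 1/8 s, in which the tool goes at most 62.5 mm and 10.7 degrees, less where a joint would pass 70% of its speed; a pose out of reach is approached as far as the arm can. A call with a gripper value outside its range is refused whole. The fingers move at their own pace and stop on an object; FORCE is the grip in N (left out, the last holds). Time passes only in rows, so rows that repeat a pose let the fingers close. It gives the time, the measured TCP pose, the force, the opening and the grip force at its end, in the units of the state.
- env.sense(): the state, without advancing time (a new reading comes with each control period).
- env.capture(name): name is "side" or "top"; returns a dict with "img" (400x640x3 uint8, blue, green, red), "camera_matrix" (3x3 intrinsics, pixels), "world_from_camera" (4x4, takes a point from camera to world coordinates). Camera axes: x right, y down, z forward; pixel columns grow to the right and rows downward; lengths in mm; the calibration is good to about 2 mm. A picture is of the moment at which its call begins. There is no depth.
- env.sign_off(): hands the job in; it is judged then, once.
The state is a dict: "t": time; "q": joint angles; "dq": joint speeds; "joint_torque": joint torques, N m; "tool_pos": TCP position; "eef_rot": TCP orientation; "contact_force": force on the tool from outside, world axes, zero at the start; "torque": the same for the moment, N m; "gripper_width": opening from 0.0 (shut) to 1.0 (fully open); "finger_force": force on a finger pad.
Only numpy, scipy, OpenCV 4.12 (cv2) and the standard library are available. Lean on these libraries where they do the work, as an engineer would, in place of code of your own. Each camera call takes 0.05 s, during which the arm holds its last target. There are 200 camera calls.

TASK

Strip the aluminium garnish rail on the counter for washing up: lift the black cover off the loading gap at the end of the rail, slide the steel beaker along the slot to that gap and lift it out there. Put the cover and the beaker on the wash tray beside the used glasses, the beaker standing upright; set both down rather than dropping them, and leave the glasses standing where they are.

Things in the scene. Friction and masses are not known exactly. Their poses are not given: they have to be found in the camera images.
- rail: Aluminium T-track fixed on the counter, left of the ice bucket: 60 mm wide (x), 340 long (y), 26 high; origin: centre of its underside, z up. A 40 mm wide channel, floor 8 mm up, runs under two 5 mm lips (z 21 to 26) that leave a 19 mm slot. Loading end at -y (robot's right). Round coasters in a rack, 98 mm wide, 74 high, are screwed on at y = 74 to 166 mm.
- gap (a point): Middle of the rail's loading gap, level with the rail's top: rail (0, -138, 26) mm. Here, from rail y = -111 to -165 mm, the lips are cut away and the whole 40 mm channel is open upward. A full-height end plate at y = -165 closes it and stops the beaker's foot. Its axes are the rail's.
- beaker: Empty steel beaker, loose, 0.13 to 0.25 kg, captive in the slot. Origin: centre of its foot's underside; z up its axis. Foot disc 36 mm dia, z 0 to 6; neck 14 dia to z 13; collar 58 dia to z 18; cup 50 dia outside to z 86, rim 53. On the rail the collar rests on the rail's top, origin 13 mm above the counter, foot 2 mm below the lips; slides easily. Stands on its foot on a flat floor.
- cup (a point): Point on the beaker's axis 55 mm above its origin, at mid height of the cup (50 mm diameter): a good height to grip it. The foot clears the lips, so that the beaker lifts straight out, only while the beaker's rail y is between -129 and -147 mm; at -147 the foot touches the end plate.
- cover: Black plastic cover, loose, about 0.08 kg, sits on the loading gap and blocks it; not fastened, lifts straight up. Origin: centre of its key's underside, at rail (0, -138, 14) mm, axes as the rail's. Key 36 (x) x 48 (y) mm, 2 to 3 mm play in the gap; skirts round the rail's sides and end, also down to z 0; top plate 71 x 68 mm, y -38 to 30, z 12 to 17.
- fin (a point): Centre of the cover's grip fin, 28 mm above the cover's origin and straight over it. The ribbed fin is 13 mm thick along the cover's x, 44 mm long along its y and stands 21 mm above the top plate (cover z 17 to 38 mm).
- wash_tray: Veneer tray with a white liner, fixed on the counter right of the ice bucket, 345 x 362 mm, rim 26 mm high; origin: centre of its underside, z up. Flat floor 284 mm (x, +-142) by 270 mm (y, +-135), 4 mm above the counter. Glasses stand on its far and right part; the floor from x = -130 to 20 and y = -45 to 125 mm is free.
- tray_free (a point): Middle of the free part of the wash tray's floor: tray (-60, 40, 4) mm, axes as the tray's. Room for cover and beaker side by side along the tray's y.
- ice_bucket: Clear ice bucket with bottles, fixed, always in the same place between rail and tray. With its bottles it takes up world x = 0.48 to 0.85 m, y = -0.29 to 0.08 m, up to 0.42 m high. The way round in front of it (x below 0.40 m) is free. Origin near the centre of its underside.
- glass0: Clear glass tumbler standing upside down, 68 mm across and 88 mm tall, origin at the centre of its underside, z up. On the wash tray.
- glass1: Clear glass tumbler standing upside down, 68 mm across and 88 mm tall, origin at the centre of its underside, z up. On the wash tray.
- glass2: Clear glass tumbler standing upside down, 68 mm across and 88 mm tall, origin at the centre of its underside, z up. On the wash tray.
- glass3: Clear glass tumbler standing upside down, 68 mm across and 88 mm tall, origin at the centre of its underside, z up. On the wash tray.
- glass4: Clear glass tumbler standing upside down, 68 mm across and 88 mm tall, origin at the centre of its underside, z up. On the counter behind the rail.
Things that resemble listed ones, but are neither listed nor needed, are in the scene too. Leave any pink look-alike of the beaker alone.

How it is judged:
By the outcome, as a careful person would: the job done as asked, in the order asked, and still so for the second after the job is handed in, with the robot touching nothing.
It also fails if it takes over 69 s, if anything falls off the work surface, if the arm or the gripper's body presses on something with over 40 N, if the wrist force passes 120 N, or if a joint passes its speed limit or range.

## Working session

There is one attempt and no reset: what is moved stays moved. The work goes in short steps, Python scripts to look and compute and a shell command to move; the robot and the scene stay as the last step left them, time stands still between calls to the robot, and variables do not carry over. Pictures are saved under pics/ and viewed, at most 10 in all, crops included, and the job is handed in when it is done.

```bash
mkdir -p pics
cat > h.py <<'E'
import numpy as np, cv2
from rig import env
def snap(n,f):
    c=env.capture(n); cv2.imwrite('pics/'+f,c['img']); np.savez('pics/'+f+'.npz',K=c['camera_matrix'],T=c['world_from_camera'],img=c['img']); return c
def ray(c,uv,z):
    "world point of pixel at height z"
    K=np.array(c['K']);T=np.array(c['T'])
    d=T[:3,:3]@np.linalg.solve(K,[uv[0],uv[1],1.]);o=T[:3,3]
    return o+d*(z-o[2])/d[2]
def proj(c,p):
    K=np.array(c['K']);T=np.linalg.inv(np.array(c['T']))
    q=K@(T[:3,:3]@np.array(p,float)+T[:3,3]); return q[:2]/q[2]
E
python3 - <<'E'
from h import *
for n in('top','side'):
    c=snap(n,n+'0.png'); print(np.round(c['world_from_camera'],3).tolist(),np.round(c['camera_matrix'],1).tolist())
s=env.sense(); print({k:np.round(v,3).tolist() for k,v in s.items()})
E
```

```text
[[-0.001, -0.986, 0.169, 236.126], [-1.0, -0.001, -0.01, 92.582], [0.01, -0.169, -0.985, 1778.092], [0.0, 0.0, 0.0, 1.0]] [[417.1, 0.0, 329.1], [0.0, 417.1, 198.7], [0.0, 0.0, 1.0]]
[[-0.994, -0.074, 0.081, 399.517], [-0.109, 0.67, -0.734, 1504.455], [-0.0, -0.739, -0.674, 1401.387], [0.0, 0.0, 0.0, 1.0]] [[445.5, 0.0, 316.9], [0.0, 445.5, 200.8], [0.0, 0.0, 1.0]]
{'t': 0.1, 'q': [1.093, 0.277, -0.028, 1.268, -0.0, 1.467], 'dq': [-0.001, -0.002, 0.005, -0.0, 0.001, 0.002], 'joint_torque': [0.0, -44.671, 29.613, 0.008, -0.0, 0.0], 'tool_pos': [228.44, 580.924, 215.728], 'eef_rot': [-0.0, 0.186, 0.982, -0.001], 'contact_force': [0.382, -0.241, -0.818], 'torque': [-0.019, 0.03, -0.028], 'finger_force': 0.0, 'gripper_width': 1.001}
```

View pics/top0.png

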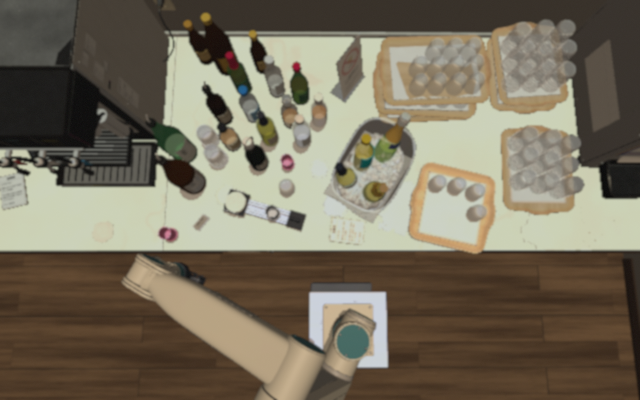

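View pics/side0.png

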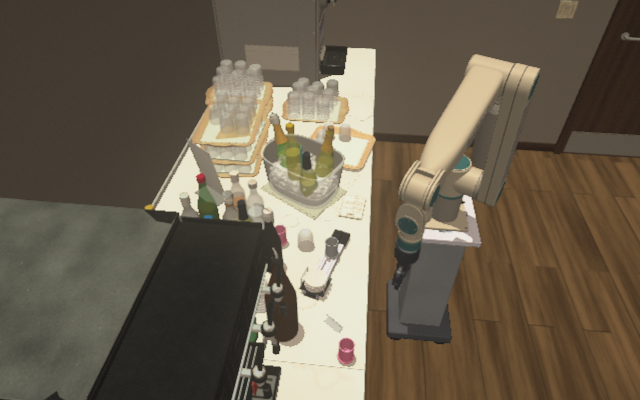

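Top view: rail from the coasters (236,203) to the black cover (296,220), beaker near (272,213); tray at about (453,207) with glasses on its far and right side. Side view: coasters (315,282), beaker (331,245), cover (341,240). I'll enlarge these for finer pixels.

Run:
```python
from h import *
a=cv2.imread('pics/top0.png');b=cv2.imread('pics/side0.png')
def z(i,x,y,w,h,s):
    o=cv2.resize(i[y:y+h,x:x+w],None,fx=s,fy=s,interpolation=cv2.INTER_CUBIC)
    for k in range(0,w,10):cv2.putText(o,str(x+k),(k*s,8),0,.3,(0,0,255),1);cv2.line(o,(k*s,10),(k*s,14),(0,0,255),1)
    for k in range(0,h,10):cv2.putText(o,str(y+k),(0,k*s+4),0,.3,(0,0,255),1)
    return o
A=z(a,215,182,100,55,8);cv2.imwrite('pics/A.png',A)
B=np.hstack([z(b,295,225,60,75,7),z(a,405,160,95,95,4)[:525] if 0 else cv2.copyMakeBorder(z(a,405,160,95,95,4),0,525-380,0,0,0)])
cv2.imwrite('pics/B.png',B);print(A.shape,B.shape)
```

```text
(440, 800, 3) (525, 800, 3)
```

View pics/A.png

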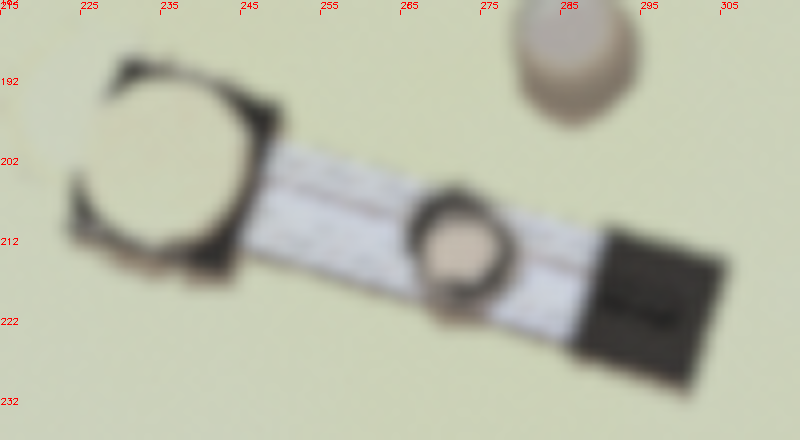

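View pics/B.png

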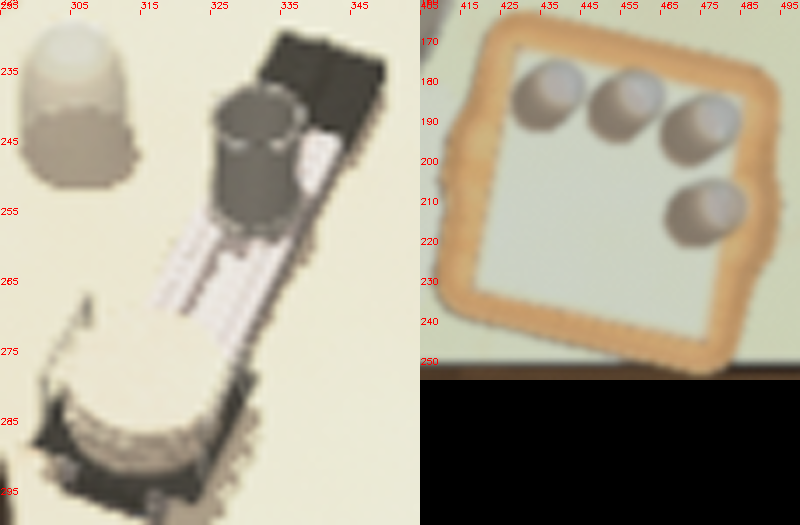

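Crop A (top): cover corners at about (290,210), (306,214), (301,231), (286,225); beaker rim centre (272,212); rail far edge (250,199)–(290,210). Crop B: beaker rim in the side view at (331.7,241.2), cover corners (335,229), (350,234), (343,244); tray floor corners (419,232), (477,244), (429,172), (486,184); glasses on far and right side.

```bash
cat > fit.py <<'E'
from h import *
from scipy.optimize import least_squares as LS
t=np.load('pics/top0.png.npz');s=np.load('pics/side0.png.npz')
def R(p,q):
    c,n=np.cos(p[2]),np.sin(p[2]);return np.array([p[0]+c*q[0]-n*q[1],p[1]+n*q[0]+c*q[1],q[2]])
PA=lambda x,y:np.array([215+(x+.5)/8-.5,182+(y+.5)/8-.5])
PB=lambda x,y:np.array([295+(x+.5)/7-.5,225+(y+.5)/7-.5])
PC=lambda x,y:np.array([405+(x-420+.5)/4-.5,160+(y+.5)/4-.5])
obs=[(t,(35.5,-108,31),PA(605,228)),(t,(35.5,-176,31),PA(730,262)),(t,(-35.5,-176,14),PA(690,395)),(t,(-35.5,-108,14),PA(572,350)),
 (s,(35.5,-176,31),PB(283,30)),(s,(-35.5,-176,31),PB(385,62)),(s,(-35.5,-108,26),PB(340,133))]
lines=[(30,26,PA(280,140)),(30,26,PA(420,182)),(-30,26,PA(400,295)),(-30,26,PA(245,250)),(0,26,PA(280,185)),(0,26,PA(385,213)),(0,26,PA(570,265))]
def res(p):
    r=[proj(c,R(p,q))-o for c,q,o in obs]
    e=[]
    for x,z,o in lines:
        w=ray(t,o,z);d=w[:2]-p[:2];e.append((np.cos(p[2])*d[0]+np.sin(p[2])*d[1]-x)/4.2)
    return np.r_[np.ravel(r),e]
f=LS(res,[500,200,0.],loss='soft_l1',f_scale=.5);print('rail',f.x.round(3));print(f.fun.round(1))
rail=f.x
def rb(a):
    q=(0,a[0],99);return np.r_[proj(t,R(rail,q))-PA(460,243),proj(s,R(rail,q))-PB(260,117)]
g=LS(rb,[0.]);print('beaker y',g.x,g.fun.round(2), R(rail,(0,g.x[0],68)))
ot=[((-142,135,4),PC(475,290)),((-142,-135,4),PC(707,338)),((142,135,4),PC(515,50)),((142,-135,4),PC(745,95))]
k=LS(lambda p:np.ravel([proj(t,R(p,(q[0]*p[3],q[1]*p[3],4)))-o for q,o in ot]),[450,-400,0,1.])
print('tray',k.x.round(3),k.fun.round(1))
tr=k.x
print('fin',R(rail,(0,-138,42)),'gap cup',R(rail,(0,-138,68)))
for q in((-60,40,4),(-60,85,4),(-60,-5,4)):print(q,R(tr,q).round(1))
for x,y in((558,88),(640,92),(708,120),(718,203)):
    w=ray(t,PC(x,y),88+4);d=w[:2]-tr[:2];c,n=np.cos(tr[2]),np.sin(tr[2]);print('glass top',w.round(0),(c*d[0]+n*d[1]).round(0),(-n*d[0]+c*d[1]).round(0))
np.savez('fit.npz',rail=rail,tray=tr)
E
python3 fit.py
```

```text
rail [ 4.87705e+02  3.52184e+02 -2.95000e-01]
[ 0.1 -0.6 -0.1 -0.2  0.  -0.4 -0.5  0.6 -0.6 -1.2  0.5 -1.   1.2  0.7
 -0.4 -0.4 -0.5 -0.7  1.3  1.7  2.2]
beaker y [-45.66666815] [-0.42 -1.02 -0.56 -1.3 ] [474.44350597 308.48554392  68.        ]
tray [ 5.02897e+02 -4.57052e+02 -2.05000e-01  9.41000e-01] [-0.3 -0.3  0.5 -0.1 -0.1 -0.  -0.2  0.4]
fin [447.63098999 220.13095628  42.        ] gap cup [447.63098999 220.13095628  68.        ]
(-60, 40, 4) [ 452.3 -405.7    4. ]
(-60, 85, 4) [ 461.5 -361.6    4. ]
(-60, -5, 4) [ 443.1 -449.7    4. ]
glass top [ 598. -381.   92.] 78.0 94.0
glass top [ 594. -466.   92.] 91.0 10.0
glass top [ 565. -535.   92.] 76.0 -63.0
glass top [ 478. -540.   92.] -8.0 -86.0
```

```bash
python3 -m jog '[{"jaw":1,"dx":3,"dy":-5,"dz":0,"az":-0.18},{"jaw":1,"dx":6,"dy":-10,"dz":0,"az":-0.36},{"jaw":1,"dx":9,"dy":-15,"dz":0,"az":-0.54},{"jaw":1,"dx":12,"dy":-20,"dz":0,"az":-0.72},{"jaw":1,"dx":15,"dy":-25,"dz":0,"az":-0.9},{"jaw":1,"dx":18,"dy":-30,"dz":0,"az":-1.08},{"jaw":1,"dx":20.5,"dy":-34,"dz":-1,"az":-1.26},{"jaw":1,"dx":21.9,"dy":-36.1,"dz":-4,"az":-1.4},{"jaw":1,"dx":21.9,"dy":-36.1,"dz":-7,"az":-1.492},{"jaw":1,"dx":21.9,"dy":-36.1,"dz":-9,"az":-1.492},{"jaw":1,"dx":21.9,"dy":-36.1,"dz":-9,"az":-1.492},{"jaw":1,"dx":21.9,"dy":-36.1,"dz":-9,"az":-1.492}]' 40
sed -i 's/(0,26,PA/(9.5,26,PA/g' fit.py
cat >> fit.py <<'E'
h=LS(lambda a:np.r_[proj(t,R(rail,(a[0],a[1],99)))-PA(460,243),proj(s,R(rail,(a[0],a[1],99)))-PB(260,117)],[0.,0.]);print('beaker free',h.x,h.fun.round(2))
E
python3 fit.py
python3 - <<'E'
from h import *
import fit
s=env.sense();print(s['t'],s['tool_pos'],s['eef_rot'],np.round(s['q'],3),s['contact_force'])
a=snap('side','s1.png')['img'];b=snap('top','t1.png')['img']
x=cv2.resize(a[200:275,290:390],None,fx=4,fy=4,interpolation=2);y=cv2.resize(b[175:250,240:340],None,fx=4,fy=4,interpolation=2)
cv2.imwrite('pics/C.png',np.vstack([np.hstack([x,y])]))
E
```

```text
rail [ 4.85927e+02  3.52610e+02 -2.86000e-01]
[ 0.  -0.4 -0.2 -0.2  0.1 -0.3 -0.5  0.8 -0.5 -1.1  0.6 -1.1  1.4  0.6
  0.2  0.1 -0.1 -0.1 -0.4 -0.1  0.2]
beaker y [-45.41998733] [-0.56 -0.7  -0.24 -1.17] [473.12918043 309.0303649   68.        ]
tray [ 5.02897e+02 -4.57052e+02 -2.05000e-01  9.41000e-01] [-0.3 -0.3  0.5 -0.1 -0.1 -0.  -0.2  0.4]
fin [447.04312806 220.20144722  42.        ] gap cup [447.04312806 220.20144722  68.        ]
(-60, 40, 4) [ 452.3 -405.7    4. ]
(-60, 85, 4) [ 461.5 -361.6    4. ]
(-60, -5, 4) [ 443.1 -449.7    4. ]
glass top [ 598. -381.   92.] 78.0 94.0
glass top [ 594. -466.   92.] 91.0 10.0
glass top [ 565. -535.   92.] 76.0 -63.0
glass top [ 478. -540.   92.] -8.0 -86.0
beaker free [ -2.1610023  -45.24912676] [-0.77 -0.2   0.26 -0.99]
rail [ 4.85927e+02  3.52610e+02 -2.86000e-01]
[ 0.  -0.4 -0.2 -0.2  0.1 -0.3 -0.5  0.8 -0.5 -1.1  0.6 -1.1  1.4  0.6
  0.2  0.1 -0.1 -0.1 -0.4 -0.1  0.2]
beaker y [-45.41998733] [-0.56 -0.7  -0.24 -1.17] [473.12918043 309.0303649   68.        ]
tray [ 5.02897e+02 -4.57052e+02 -2.05000e-01  9.41000e-01] [-0.3 -0.3  0.5 -0.1 -0.1 -0.  -0.2  0.4]
fin [447.04312806 220.20144722  42.        ] gap cup [447.04312806 220.20144722  68.        ]
(-60, 40, 4) [ 452.3 -405.7    4. ]
(-60, 85, 4) [ 461.5 -361.6    4. ]
(-60, -5, 4) [ 443.1 -449.7    4. ]
glass top [ 598. -381.   92.] 78.0 94.0
glass top [ 594. -466.   92.] 91.0 10.0
glass top [ 565. -535.   92.] 76.0 -63.0
glass top [ 478. -540.   92.] -8.0 -86.0
beaker free [ -2.1610023  -45.24912676] [-0.77 -0.2   0.26 -0.99]
0.1 [228.43968795 580.92395254 215.72797959] [-3.03948251e-04  1.86294985e-01  9.82493280e-01 -1.01989539e-03] [ 1.093  0.277 -0.028  1.268 -0.     1.467] [ 0.38202026 -0.24136163 -0.81769444]invalid input at $[0]: expected keys jaw, dx, dy, dz, ax, ay, az
```

View pics/C.png

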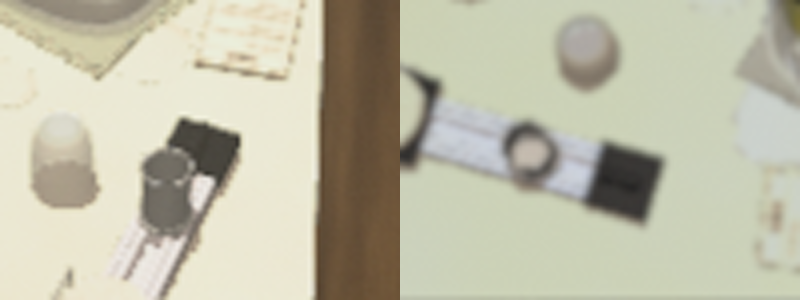

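The picture shows the scene unchanged (cover and beaker still on the rail): the move was refused because every row needs all seven keys. Retyping it.

```bash
python3 -m jog '[{"jaw":1,"dx":3,"dy":-5,"dz":0,"ax":0,"ay":0,"az":-0.18},{"jaw":1,"dx":6,"dy":-10,"dz":0,"ax":0,"ay":0,"az":-0.36},{"jaw":1,"dx":9,"dy":-15,"dz":0,"ax":0,"ay":0,"az":-0.54},{"jaw":1,"dx":12,"dy":-20,"dz":0,"ax":0,"ay":0,"az":-0.72},{"jaw":1,"dx":15,"dy":-25,"dz":0,"ax":0,"ay":0,"az":-0.9},{"jaw":1,"dx":18,"dy":-30,"dz":0,"ax":0,"ay":0,"az":-1.08},{"jaw":1,"dx":20.5,"dy":-34,"dz":-1,"ax":0,"ay":0,"az":-1.26},{"jaw":1,"dx":21.8,"dy":-36.1,"dz":-4,"ax":0,"ay":0,"az":-1.4},{"jaw":1,"dx":21.8,"dy":-36.1,"dz":-7,"ax":0,"ay":0,"az":-1.483},{"jaw":1,"dx":21.8,"dy":-36.1,"dz":-9,"ax":0,"ay":0,"az":-1.483},{"jaw":1,"dx":21.8,"dy":-36.1,"dz":-9,"ax":0,"ay":0,"az":-1.483},{"jaw":1,"dx":21.8,"dy":-36.1,"dz":-9,"ax":0,"ay":0,"az":-1.483}]' 40
python3 - <<'E'
from h import *
s=env.sense();print(s['t'],s['tool_pos'],s['eef_rot'],np.round(s['q'],3),s['contact_force'])
a=snap('side','s2.png')['img'];b=snap('top','t2.png')['img']
x=cv2.resize(a[180:275,280:380],None,fx=4,fy=4,interpolation=2);y=cv2.resize(b[160:255,240:340],None,fx=4,fy=4,interpolation=2)
cv2.imwrite('pics/D.png',np.vstack([np.hstack([x,y])]))
E
```

```text
t: 1.7
tool_pos: [447.3, 220.9, 127.6]
eef_rot: [0.0, 0.801, 0.599, 0.0]
contact_force: [-0.4, 0.5, 0.4]
gripper_width: 1.001
finger_force: 0.0
1.7 [447.31370698 220.86214596 127.55348884] [1.66501129e-04 8.00900884e-01 5.98796719e-01 4.85138125e-04] [ 0.329  0.12  -0.417  1.032 -0.     2.187] [-0.42180142  0.53027897  0.39039772]
```

View pics/D.png

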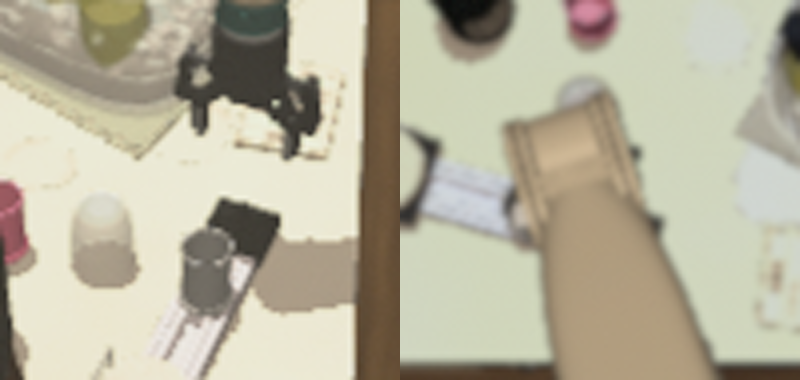

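The gripper is straight over the cover, with the fingers either side of the fin (side view, around pixel (340,210)). Descending and closing.

```bash
python3 -m jog '[{"jaw":0.4,"dx":0,"dy":-0.07,"dz":-2,"ax":0,"ay":0,"az":0},{"jaw":0.2,"dx":0,"dy":-0.07,"dz":-4,"ax":0,"ay":0,"az":0},{"jaw":0,"dx":0,"dy":-0.07,"dz":-6,"ax":0,"ay":0,"az":0},{"jaw":0,"dx":0,"dy":-0.07,"dz":-7.2,"ax":0,"ay":0,"az":0},{"jaw":0,"dx":0,"dy":-0.07,"dz":-7.8,"ax":0,"ay":0,"az":0},{"jaw":0,"dx":0,"dy":-0.07,"dz":-8.1,"ax":0,"ay":0,"az":0},{"jaw":0,"dx":0,"dy":-0.07,"dz":-8.1,"ax":0,"ay":0,"az":0}]' 40
python3 -m jog '[{"jaw":-0.3,"dx":0,"dy":0,"dz":0,"ax":0,"ay":0,"az":0},{"jaw":-0.6,"dx":0,"dy":0,"dz":0,"ax":0,"ay":0,"az":0},{"jaw":-1,"dx":0,"dy":0,"dz":0,"ax":0,"ay":0,"az":0},{"jaw":-1,"dx":0,"dy":0,"dz":0,"ax":0,"ay":0,"az":0},{"jaw":-1,"dx":0,"dy":0,"dz":0,"ax":0,"ay":0,"az":0},{"jaw":-1,"dx":0,"dy":0,"dz":0,"ax":0,"ay":0,"az":0},{"jaw":-1,"dx":0,"dy":0,"dz":0,"ax":0,"ay":0,"az":0}]' 40
```

```text
t: 2.68
tool_pos: [447.2, 220.0, 46.2]
eef_rot: [0.0, 0.801, 0.599, 0.0]
contact_force: [1.1, -0.7, 0.2]
gripper_width: 0.496
finger_force: 0.0
t: 3.55
tool_pos: [446.8, 219.9, 45.8]
eef_rot: [-0.0, 0.801, 0.599, -0.0]
contact_force: [0.7, -0.2, -0.7]
gripper_width: 0.002
finger_force: 0.0
```

Run:
```python
from h import *
a=snap('side','s3.png')['img'];b=snap('top','t3.png')['img']
x=cv2.resize(a[190:265,300:380],None,fx=5,fy=5,interpolation=2);y=cv2.resize(b[175:250,245:325],None,fx=5,fy=5,interpolation=2)
cv2.imwrite('pics/E.png',np.hstack([x,y]))
c=np.load('pics/s3.png.npz')
for z in (35,46,100): print(z,proj(c,(446.8,219.9,z)), (proj(c,(446.8,219.9,z))-[300,190])*5)
```

```text
35 [339.21340051 235.36414744] [196.06700257 226.82073721]
46 [339.30190519 233.55663849] [196.50952596 217.78319243]
100 [339.7468192  224.47027071] [198.734096   172.35135354]
```

View pics/E.png

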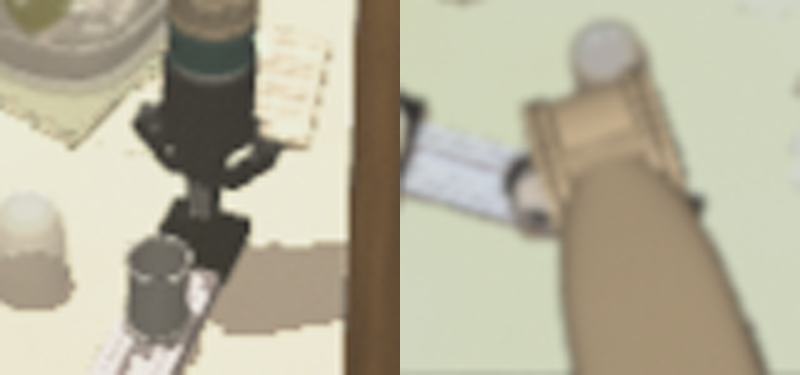

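The shut fingers end at about (340,233.6) in the side view, and the cover is unmoved, so the fin was missed. I'll overlay the modelled fin and plate on contrast-stretched crops to see why.

```bash
cat > ov.py <<'E'
from h import *
import fit
def crop(f,x,y,w,h,s,draw=True):
    c=np.load('pics/'+f+'.npz');i=c['img'][y:y+h,x:x+w].astype(float)
    i=255*np.clip(i/130,0,1)**.6
    o=cv2.resize(i.astype(np.uint8),None,fx=s,fy=s,interpolation=cv2.INTER_NEAREST)
    if draw:
        for pts,col in(([(a,b,31) for a,b in((35.5,-108),(35.5,-176),(-35.5,-176),(-35.5,-108))],(0,255,0)),([(a,b,52) for a,b in((6.5,-116),(6.5,-160),(-6.5,-160),(-6.5,-116))],(0,0,255))):
            P=np.array([(proj(c,fit.R(fit.rail,q))-[x,y]+.5)*s for q in pts]);cv2.polylines(o,[np.int32(P)],True,col,1)
    return o
A=crop('top0.png',280,203,32,34,8);B=crop('side0.png',322,220,34,34,8);C=crop('s3.png',322,220,34,34,8)
A2=crop('top0.png',280,203,32,34,8,0);B2=crop('side0.png',322,220,34,34,8,0);C2=crop('s3.png',322,220,34,34,8,0)
r=np.vstack([np.hstack([A,B,C]),np.hstack([A2,B2,C2])]);cv2.imwrite('pics/F.png',r);print(r.shape)
E
python3 ov.py|tail -1
```

```text
(544, 800, 3)
```

View pics/F.png

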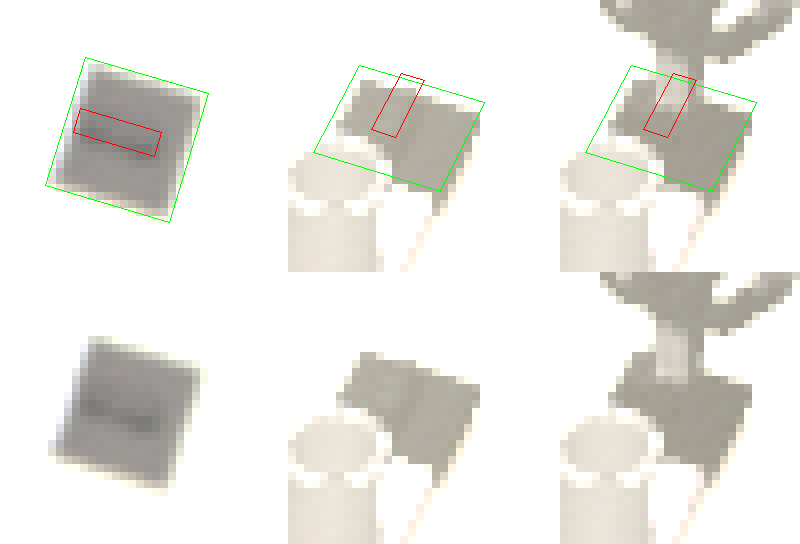

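Top view: fin streak around (294,220) matches the model. Side view: cover appears about 1.4 px lower than modelled, and the shut fingers seem to end at or above the fin. A small downward probe will tell.

```bash
for i in 1 2 3; do python3 -m jog '[{"jaw":-1,"dx":0,"dy":0,"dz":-0.1,"ax":0,"ay":0,"az":0},{"jaw":-1,"dx":0,"dy":0,"dz":-0.2,"ax":0,"ay":0,"az":0}]' | grep -E 'tool_pos|contact'; done
```

```text
tool_pos: [446.8, 219.9, 43.7]
contact_force: [-0.3, 0.1, 0.0]
tool_pos: [446.8, 219.9, 41.7]
contact_force: [0.6, 0.5, 0.1]
tool_pos: [446.8, 219.9, 39.7]
contact_force: [0.1, -0.2, 0.8]
```

```bash
for i in 1 2 3 4; do python3 -m jog '[{"jaw":-1,"dx":0,"dy":0,"dz":-0.1,"ax":0,"ay":0,"az":0},{"jaw":-1,"dx":0,"dy":0,"dz":-0.2,"ax":0,"ay":0,"az":0}]' | grep -E 'tool_pos|contact'; done
python3 - <<'E'
from h import *
c=snap('side','s4.png');b=c['img'];a=np.load('pics/s3.png.npz')['img']
d=np.abs(a.astype(int)-b).sum(2);print((d[215:250,325:355]>60).sum())
for v in range(222,246):print(v,*['%3d'%x for x in b[v,326:352].mean(1)])
E
```

```text
tool_pos: [446.8, 219.9, 37.7]
contact_force: [-0.6, -0.8, -0.1]
tool_pos: [446.9, 219.9, 37.4]
contact_force: [-5.1, -2.4, 18.9]
tool_pos: [447.0, 219.9, 37.3]
contact_force: [-10.0, -3.3, 31.7]
tool_pos: [447.1, 219.9, 37.2]
contact_force: [-14.7, -6.2, 47.4]
122
222 227 227 227 218 172  95  62  69  69  61  60  60  59  60  61  60  60  61  59 102 178 209 194 136  84  73
223 227 227 227 227 219 155  61  62  63  61  60  61  61  60  59  60  59  59  76 176 195 161 122  80  70  65
224 227 227 227 227 227 200 121  61  62  61  60  60  60  61  61  61  60  59  69 132 128  77  59  60  60  59
225 227 227 227 226 227 223 177  95  60  62  60  61  60  60  58  60  59  60  62  69  67  60  58  58  60  58
226 227 227 227 228 227 227 218 208 206 185 121  59  60  60  59  60  59  60  60  62  59  60  59  57  59 101
227 227 227 227 227 228 227 227 227 227 223 179  96  60  57  60  60  60  61  60  59  59  59  60 102 176 208
228 227 227 227 227 227 227 227 227 227 227 192 105  82  82  65  59  60  60  60  59  59  76 110 182 220 226
229 227 227 227 227 227 227 227 227 199 155 125  81  94  89  90  85  62  75 16
[... 1057 characters left out ...]
  58  60  59  58  58  57  57  55  55  93 138 173 185
240 131 101 102 104 106 106 108 106 105 102 102 140 117  58  59  58  57  58  57  57  57  62 120 150 154 154
241  99  99 102 105 106 106 106 105 105 102  99 152 131  59  59  58  58  57  57  58  56  93 138 155 155 155
242 110  98 102 105 106 106 106 106 105 102 100 132 111  59  59  58  60  58  56  58  63 121 151 154 155 155
243 120  99 103 106 106 106 107 105 104 102 118 120  88  92  90  64  60  57  57  56  93 138 154 154 154 154
244 140 131 106 105 107 107 107 106 103 115 140 134 129 142 149 148 128  89  63  63 119 151 154 154 153 154
245 115 133 157 149 120 103  98 125 169 154 119 117 183 185 151 156 154 118  68  93 138 155 153 154 154 154
```

```bash
python3 - <<'E'
from h import *
s=env.sense();print(s['t'],s['contact_force'].round(1),s['torque'].round(2),s['finger_force'],s['gripper_width'])
E
python3 -m jog '[{"jaw":-1,"dx":0,"dy":0,"dz":0.3,"ax":0,"ay":0,"az":0},{"jaw":-1,"dx":0,"dy":0,"dz":0.5,"ax":0,"ay":0,"az":0}]'
python3 - <<'E'
from h import *
s=env.sense();print(s['t'],s['contact_force'].round(1),s['torque'].round(2))
t=np.load('pics/top0.png.npz')
import io,contextlib
with contextlib.redirect_stdout(io.StringIO()): import fit
print('tray floor/rail fin etc', fit.rail)
# independent triangulation of the cover plate centre and beaker rim from both views
def tri(o1,o2):
    f=lambda p:np.r_[proj(fit.t,p)-o1,proj(fit.s,p)-o2]
    r=fit.LS(f,[450,250,50.]);return r.x.round(1),r.fun.round(2)
print('beaker rim',tri(fit.PA(460,243),fit.PB(260,117)))
print('coverFO',tri(fit.PA(730,262),fit.PB(283,30)))
E
```

```text
5.45 [-14.2  -4.7  41.8] [-1.2   2.99 -0.01] 20.791882770136 -0.0007216288189322303
t: 5.7
tool_pos: [447.0, 220.0, 37.7]
eef_rot: [0.0, 0.801, 0.599, 0.001]
contact_force: [-0.2, -0.2, 0.2]
gripper_width: 0.003
finger_force: 0.0
5.7 [-0.2 -0.2  0.2] [-0.03 -0.03 -0.08]
tray floor/rail fin etc [ 4.85927063e+02  3.52610056e+02 -2.85635904e-01]
beaker rim (array([471.8, 307.7,  90.8]), array([ 0.01, -0.09,  0.08,  0.02]))
coverFO (array([469.3, 173.3,  24.1]), array([-0.03,  0.32, -0.31, -0.07]))
```

Contact came through the fingertips on the tool axis at TCP z ≈ 37.5, so the tips rest on the fin's top. I'll open to straddle it and descend gently.

```bash
python3 -m jog '[{"jaw":-0.4,"dx":0,"dy":0,"dz":0.5,"ax":0,"ay":0,"az":0},{"jaw":-0.1,"dx":0,"dy":0,"dz":0.5,"ax":0,"ay":0,"az":0},{"jaw":0,"dx":0,"dy":0,"dz":0.5,"ax":0,"ay":0,"az":0},{"jaw":0,"dx":0,"dy":0,"dz":0.2,"ax":0,"ay":0,"az":0},{"jaw":0,"dx":0,"dy":0,"dz":-0.1,"ax":0,"ay":0,"az":0},{"jaw":0,"dx":0,"dy":0,"dz":-0.1,"ax":0,"ay":0,"az":0}]' | grep -E 't:|tool_pos|contact|width'; for i in 1 2 3 ; do python3 -m jog '[{"jaw":0,"dx":0,"dy":0,"dz":-0.15,"ax":0,"ay":0,"az":0},{"jaw":0,"dx":0,"dy":0,"dz":-0.3,"ax":0,"ay":0,"az":0}]' | grep -E 'tool_pos|contact'; done
```

```text
t: 6.45
tool_pos: [446.3, 219.8, 35.3]
eef_rot: [-0.0, 0.801, 0.599, -0.001]
contact_force: [0.9, 0.6, 0.0]
gripper_width: 0.503
tool_pos: [446.9, 219.9, 32.8]
contact_force: [0.3, 0.8, -0.4]
tool_pos: [446.8, 219.9, 29.7]
contact_force: [-0.8, -0.4, -0.6]
tool_pos: [446.8, 219.9, 26.7]
contact_force: [-0.4, 0.3, -0.0]
```

```bash
python3 -m jog '[{"jaw":0,"dx":0,"dy":0,"dz":-0.2,"ax":0,"ay":0,"az":0},{"jaw":0,"dx":0,"dy":0,"dz":-0.4,"ax":0,"ay":0,"az":0},{"jaw":0,"dx":0,"dy":0,"dz":-0.4,"ax":0,"ay":0,"az":0}]' | grep -E 'tool_pos|contact';  python3 -m jog '[{"jaw":-0.2,"dx":0,"dy":0,"dz":0,"ax":0,"ay":0,"az":0},{"jaw":-0.4,"dx":0,"dy":0,"dz":0,"ax":0,"ay":0,"az":0},{"jaw":-0.6,"dx":0,"dy":0,"dz":0,"ax":0,"ay":0,"az":0},{"jaw":-0.8,"dx":0,"dy":0,"dz":0,"ax":0,"ay":0,"az":0},{"jaw":-1,"dx":0,"dy":0,"dz":0,"ax":0,"ay":0,"az":0},{"jaw":-1,"dx":0,"dy":0,"dz":0,"ax":0,"ay":0,"az":0}]' 40
```

```text
tool_pos: [446.6, 219.8, 22.6]
contact_force: [0.2, 0.1, -0.5]
t: 8.32
tool_pos: [447.3, 220.0, 23.1]
eef_rot: [0.0, 0.801, 0.599, 0.0]
contact_force: [1.8, -0.5, 0.8]
gripper_width: 0.129
finger_force: 42.7
```

Fin gripped (width 0.13, 43 N). Lifting straight up.

```bash
python3 -m jog '[{"jaw":-1,"dx":0,"dy":0,"dz":0.5,"ax":0,"ay":0,"az":0},{"jaw":-1,"dx":0,"dy":0,"dz":1.5,"ax":0,"ay":0,"az":0},{"jaw":-1,"dx":0,"dy":0,"dz":3,"ax":0,"ay":0,"az":0},{"jaw":-1,"dx":0,"dy":0,"dz":5,"ax":0,"ay":0,"az":0},{"jaw":-1,"dx":0,"dy":0,"dz":8,"ax":0,"ay":0,"az":0},{"jaw":-1,"dx":0,"dy":0,"dz":11,"ax":0,"ay":0,"az":0},{"jaw":-1,"dx":0,"dy":0,"dz":14,"ax":0,"ay":0,"az":0},{"jaw":-1,"dx":0,"dy":0,"dz":14,"ax":0,"ay":0,"az":0}]' 40;  python3 - <<'E'
from h import *
a=snap('side','s5.png')['img']
cv2.imwrite('pics/G.png',cv2.resize(a[160:270,280:400],None,fx=4,fy=4,interpolation=2))
E
```

```text
t: 9.32
tool_pos: [448.5, 220.8, 166.2]
eef_rot: [0.001, 0.801, 0.599, 0.003]
contact_force: [0.1, -0.2, -1.7]
gripper_width: 0.126
finger_force: 42.5
```

View pics/G.png

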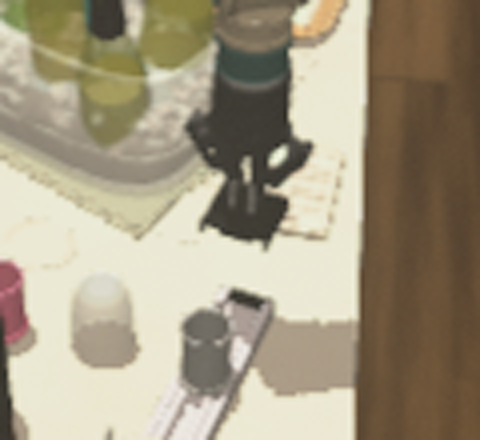

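The cover hangs level in the gripper above the now open gap (side view, cover at about (340,214), gap at (341,235)). Carrying it round in front of the bucket.

```bash
python3 -m jog '[{"jaw":-1,"dx":-3,"dy":-3,"dz":1,"ax":0,"ay":0,"az":0},{"jaw":-1,"dx":-6,"dy":-7,"dz":3,"ax":0,"ay":0,"az":0},{"jaw":-1,"dx":-9,"dy":-12,"dz":4,"ax":0,"ay":0,"az":0},{"jaw":-1,"dx":-9.7,"dy":-17,"dz":4,"ax":0,"ay":0,"az":0},{"jaw":-1,"dx":-9.7,"dy":-22,"dz":4,"ax":0,"ay":0,"az":0},{"jaw":-1,"dx":-9.7,"dy":-27,"dz":4,"ax":0,"ay":0,"az":0},{"jaw":-1,"dx":-9.7,"dy":-32,"dz":4,"ax":0,"ay":0,"az":0},{"jaw":-1,"dx":-9.7,"dy":-37,"dz":4,"ax":0,"ay":0,"az":0},{"jaw":-1,"dx":-9,"dy":-42,"dz":4,"ax":0,"ay":0,"az":0},{"jaw":-1,"dx":-7.5,"dy":-47,"dz":4,"ax":0,"ay":0,"az":0},{"jaw":-1,"dx":-5.5,"dy":-52,"dz":4,"ax":0,"ay":0,"az":0},{"jaw":-1,"dx":-3.5,"dy":-57,"dz":4,"ax":0,"ay":0,"az":0},{"jaw":-1,"dx":-2,"dy":-61.5,"dz":3,"ax":0,"ay":0,"az":0},{"jaw":-1,"dx":-1.3,"dy":-65,"dz":1,"ax":0,"ay":0,"az":0},{"jaw":-1,"dx":-1.2,"dy":-66.1,"dz":-2,"ax":0,"ay":0,"az":0},{"jaw":-1,"dx":-1.2,"dy":-66.1,"dz":-5,"ax":0,"ay":0,"az":0},{"jaw":-1,"dx":-1.2,"dy":-66.1,"dz":-5,"ax":0,"ay":0,"az":0},{"jaw":-1,"dx":-1.2,"dy":-66.1,"dz":-5,"ax":0,"ay":0,"az":0}]' 40
```

```text
t: 11.62
tool_pos: [434.7, -440.7, 112.8]
eef_rot: [-0.0, 0.801, 0.599, 0.0]
contact_force: [0.3, 0.3, -0.8]
gripper_width: 0.126
finger_force: 42.4
```

```bash
python3 -m jog '[{"jaw":-1,"dx":0,"dy":0,"dz":-2.5,"ax":0,"ay":0,"az":0},{"jaw":-1,"dx":0,"dy":0,"dz":-5,"ax":0,"ay":0,"az":0},{"jaw":-1,"dx":0,"dy":0,"dz":-7,"ax":0,"ay":0,"az":0},{"jaw":-1,"dx":0,"dy":0,"dz":-8.2,"ax":0,"ay":0,"az":0},{"jaw":-1,"dx":0,"dy":0,"dz":-8.8,"ax":0,"ay":0,"az":0},{"jaw":-1,"dx":0,"dy":0,"dz":-8.8,"ax":0,"ay":0,"az":0}]' | grep -E 'tool_pos|contact'
for i in 1 2 3 4; do python3 -m jog '[{"jaw":-1,"dx":0,"dy":0,"dz":-0.1,"ax":0,"ay":0,"az":0},{"jaw":-1,"dx":0,"dy":0,"dz":-0.2,"ax":0,"ay":0,"az":0}]' | grep -E 'tool_pos|contact'; done
```

```text
tool_pos: [435.1, -441.3, 25.3]
contact_force: [-0.5, -0.1, -0.7]
tool_pos: [435.2, -441.6, 23.5]
contact_force: [0.1, 0.7, 0.4]
tool_pos: [434.8, -441.1, 20.9]
contact_force: [-0.5, 0.1, -0.1]
tool_pos: [434.8, -441.1, 18.7]
contact_force: [0.3, 0.4, -0.5]
tool_pos: [434.8, -441.1, 16.7]
contact_force: [-0.9, -0.7, -0.3]
```

```bash
for i in 1 2 3 4 5; do python3 -m jog '[{"jaw":-1,"dx":0,"dy":0,"dz":-0.1,"ax":0,"ay":0,"az":0}]' | grep -E ' t:|tool_pos|contact'; done
```

```text
tool_pos: [434.8, -441.1, 15.7]
contact_force: [-1.0, 0.1, -1.1]
tool_pos: [434.8, -441.1, 14.7]
contact_force: [0.2, 0.1, -0.1]
tool_pos: [434.8, -441.1, 13.8]
contact_force: [-0.4, 0.1, -0.5]
tool_pos: [434.8, -441.1, 13.6]
contact_force: [-2.0, 2.7, 8.4]
tool_pos: [434.8, -441.1, 13.5]
contact_force: [-2.8, 4.1, 13.9]
```

Contact at TCP 13.6, as predicted from the rail (13.1). Unload, release, rise.

```bash
python3 -m jog '[{"jaw":-1,"dx":0,"dy":0,"dz":0.1,"ax":0,"ay":0,"az":0},{"jaw":-0.6,"dx":0,"dy":0,"dz":0.1,"ax":0,"ay":0,"az":0},{"jaw":-0.3,"dx":0,"dy":0,"dz":0.1,"ax":0,"ay":0,"az":0},{"jaw":-0.3,"dx":0,"dy":0,"dz":0.1,"ax":0,"ay":0,"az":0},{"jaw":-0.3,"dx":0,"dy":0,"dz":0.1,"ax":0,"ay":0,"az":0},{"jaw":-0.3,"dx":0,"dy":0,"dz":1.5,"ax":0,"ay":0,"az":0},{"jaw":-0.3,"dx":0,"dy":0,"dz":4,"ax":0,"ay":0,"az":0},{"jaw":-0.3,"dx":0,"dy":0,"dz":8,"ax":0,"ay":0,"az":0},{"jaw":-0.3,"dx":0,"dy":0,"dz":13,"ax":0,"ay":0,"az":0},{"jaw":-0.3,"dx":0,"dy":0,"dz":15,"ax":0,"ay":0,"az":0},{"jaw":-0.3,"dx":0,"dy":0,"dz":15,"ax":0,"ay":0,"az":0}]' 40
python3 - <<'E'
from h import *
b=snap('top','t6.png')['img'];a=np.load('pics/t2.png.npz')['img']
d=(b.max(2)<90)&(a.max(2)>120); d[:,:400]=0; v,u=np.nonzero(d[:, :]);m=(u<500)&(v>165)&(v<245);print(m.sum(),u[m].mean() if m.any() else 0,v[m].mean() if m.any() else 0,u[m].min(),u[m].max(),v[m].min(),v[m].max())
c=np.load('pics/t6.png.npz');print(proj(c,(435,-441,30)))
E
```

```text
t: 15.38
tool_pos: [436.2, -442.8, 165.3]
eef_rot: [0.003, 0.801, 0.599, 0.0]
contact_force: [0.1, -0.2, -0.5]
gripper_width: 0.35
finger_force: 0.0
460 462.1217391304348 215.4391304347826 433 499 189 244
[451.14337616 222.5365271 ]
```

```bash
python3 -m jog '[{"jaw":-0.3,"dx":-1,"dy":4,"dz":2,"ax":0,"ay":0,"az":0},{"jaw":-0.3,"dx":-2,"dy":9,"dz":4,"ax":0,"ay":0,"az":0},{"jaw":-0.3,"dx":-3,"dy":14,"dz":4,"ax":0,"ay":0,"az":0},{"jaw":0,"dx":-5,"dy":19,"dz":4,"ax":0,"ay":0,"az":0},{"jaw":0.5,"dx":-7,"dy":24,"dz":4,"ax":0,"ay":0,"az":0},{"jaw":1,"dx":-8,"dy":29,"dz":4,"ax":0,"ay":0,"az":0},{"jaw":1,"dx":-8.5,"dy":34,"dz":4,"ax":0,"ay":0,"az":0},{"jaw":1,"dx":-8.5,"dy":39,"dz":4,"ax":0,"ay":0,"az":0},{"jaw":1,"dx":-8.5,"dy":44,"dz":4,"ax":0,"ay":0,"az":0},{"jaw":1,"dx":-8.5,"dy":49,"dz":4,"ax":0,"ay":0,"az":0},{"jaw":1,"dx":-8,"dy":54,"dz":4,"ax":0,"ay":0,"az":0},{"jaw":1,"dx":-6,"dy":59,"dz":4,"ax":0,"ay":0,"az":0},{"jaw":1,"dx":-3.5,"dy":64,"dz":4,"ax":0,"ay":0,"az":0},{"jaw":1,"dx":-1,"dy":68.5,"dz":4,"ax":0,"ay":0,"az":0},{"jaw":1,"dx":1.5,"dy":72,"dz":3,"ax":0,"ay":0,"az":0},{"jaw":1,"dx":3.3,"dy":74.3,"dz":0,"ax":0,"ay":0,"az":0},{"jaw":1,"dx":3.8,"dy":75,"dz":-2,"ax":0,"ay":0,"az":0},{"jaw":1,"dx":3.8,"dy":75,"dz":-2,"ax":0,"ay":0,"az":0},{"jaw":1,"dx":3.8,"dy":75,"dz":-2,"ax":0,"ay":0,"az":0}]' 30
python3 - <<'E'
from h import *
b=snap('top','t7.png')['img'];a=np.load('pics/top0.png.npz')['img']
c=np.load('pics/t7.png.npz')
d=((b.max(2)<100)&(a.max(2)>140)).astype(np.uint8);d[:, :405]=0;d[:,500:]=0;d[:165]=0;d[250:]=0
n,l,st,ce=cv2.connectedComponentsWithStats(d);
for i in range(1,n):
  if st[i,4]>20:print(st[i],ce[i],ray(c,ce[i],18).round(0))
g=np.abs(b.astype(int)-a).sum(2);print('glass diff',[(int(g[v-8:v+8,u-8:u+8].max())) for u,v in((438,183),(458,184),(476,190),(477,212))])
E
```

```text
t: 17.8
tool_pos: [472.1, 308.4, 141.5]
eef_rot: [-0.0, 0.801, 0.599, -0.001]
contact_force: [-0.3, -0.3, -0.0]
gripper_width: 0.998
finger_force: 0.0
[443 215  17  18 223] [450.8206278  223.56950673] [ 432. -443.   18.]
glass diff [15, 15, 15, 15]
```

The cover sits on the tray at about (432,-443) and the glasses' pixels are unchanged. Descending on the beaker.

```bash
python3 -m jog '[{"jaw":1,"dx":0,"dy":0,"dz":-2.5,"ax":0,"ay":0,"az":0},{"jaw":1,"dx":0,"dy":0,"dz":-4.5,"ax":0,"ay":0,"az":0},{"jaw":1,"dx":0,"dy":0,"dz":-6,"ax":0,"ay":0,"az":0},{"jaw":1,"dx":0,"dy":0,"dz":-7,"ax":0,"ay":0,"az":0}]' | grep -E 'tool_pos|contact'; python3 -m jog '[{"jaw":1,"dx":0,"dy":0,"dz":-1,"ax":0,"ay":0,"az":0},{"jaw":1,"dx":0,"dy":0,"dz":-2,"ax":0,"ay":0,"az":0},{"jaw":1,"dx":0,"dy":0,"dz":-3,"ax":0,"ay":0,"az":0},{"jaw":1,"dx":0,"dy":0,"dz":-3.8,"ax":0,"ay":0,"az":0},{"jaw":1,"dx":0,"dy":0,"dz":-3.8,"ax":0,"ay":0,"az":0}]' | grep -E 'tool_pos|contact';python3 -m jog '[{"jaw":0.6,"dx":0,"dy":0,"dz":0,"ax":0,"ay":0,"az":0},{"jaw":0.3,"dx":0,"dy":0,"dz":0,"ax":0,"ay":0,"az":0},{"jaw":0.1,"dx":0,"dy":0,"dz":0,"ax":0,"ay":0,"az":0},{"jaw":0,"dx":0,"dy":0,"dz":0,"ax":0,"ay":0,"az":0},{"jaw":-0.2,"dx":0,"dy":0,"dz":0,"ax":0,"ay":0,"az":0},{"jaw":-0.2,"dx":0,"dy":0,"dz":0,"ax":0,"ay":0,"az":0}]' 25
```

```text
tool_pos: [472.9, 308.7, 71.8]
contact_force: [-0.3, -0.1, 0.9]
tool_pos: [472.1, 308.6, 32.9]
contact_force: [-0.3, 0.2, -0.3]
t: 19.73
tool_pos: [473.7, 309.2, 34.6]
eef_rot: [0.0, 0.801, 0.599, 0.001]
contact_force: [0.8, -1.0, 4.8]
gripper_width: 0.583
finger_force: 26.6
```

Beaker gripped (49.6 mm). Sliding it along the slot.

```bash
python3 -m jog '[{"jaw":-0.2,"dx":-0.14,"dy":-0.48,"dz":0.03,"ax":0,"ay":0,"az":0},{"jaw":-0.2,"dx":-0.42,"dy":-1.44,"dz":0.05,"ax":0,"ay":0,"az":0},{"jaw":-0.2,"dx":-0.7,"dy":-2.4,"dz":0.05,"ax":0,"ay":0,"az":0},{"jaw":-0.2,"dx":-0.85,"dy":-2.88,"dz":0.05,"ax":0,"ay":0,"az":0}]'| grep -E 'tool_pos|contact'; for i in 1 2; do python3 -m jog '[{"jaw":-0.2,"dx":-0.28,"dy":-0.96,"dz":0,"ax":0,"ay":0,"az":0},{"jaw":-0.2,"dx":-0.56,"dy":-1.92,"dz":0,"ax":0,"ay":0,"az":0},{"jaw":-0.2,"dx":-0.84,"dy":-2.88,"dz":0,"ax":0,"ay":0,"az":0}]' | grep -E 'tool_pos|contact'; done;python3 - <<'E'
from h import *
s=env.sense();print(s['t'],s['contact_force'].round(1),s['torque'].round(2),s['gripper_width'])
c=snap('side','s8.png')
E
```

```text
tool_pos: [464.7, 279.6, 34.6]
contact_force: [2.1, 1.1, 6.5]
tool_pos: [456.2, 250.9, 34.6]
contact_force: [2.4, 1.4, 8.7]
tool_pos: [447.8, 222.1, 34.6]
contact_force: [4.2, 2.1, 10.2]
20.975 [ 4.2  2.1 10.2] [ 1.22 -1.31  0.01] 0.5818703562486784
```

Forces low; now at rail y ≈ -136. Lifting a little and watching the force.

```bash
python3 -m jog '[{"jaw":-0.2,"dx":-0.05,"dy":-0.2,"dz":0,"ax":0,"ay":0,"az":0},{"jaw":-0.2,"dx":-0.05,"dy":-0.2,"dz":0.2,"ax":0,"ay":0,"az":0},{"jaw":-0.2,"dx":-0.05,"dy":-0.2,"dz":0.4,"ax":0,"ay":0,"az":0},{"jaw":-0.2,"dx":-0.05,"dy":-0.2,"dz":0.5,"ax":0,"ay":0,"az":0}]' 30; python3 -m jog '[{"jaw":-0.2,"dx":0,"dy":0,"dz":0.3,"ax":0,"ay":0,"az":0},{"jaw":-0.2,"dx":0,"dy":0,"dz":0.6,"ax":0,"ay":0,"az":0},{"jaw":-0.2,"dx":0,"dy":0,"dz":1,"ax":0,"ay":0,"az":0}]' 30
```

```text
t: 21.52
tool_pos: [446.3, 218.1, 37.9]
eef_rot: [0.002, 0.801, 0.598, -0.002]
contact_force: [4.5, -1.0, -6.7]
gripper_width: 0.578
finger_force: 31.9
t: 21.9
tool_pos: [444.7, 218.1, 47.6]
eef_rot: [0.001, 0.801, 0.598, -0.003]
contact_force: [0.5, -0.1, -1.7]
gripper_width: 0.575
finger_force: 32.4
```

```bash
python3 -m jog '[{"jaw":-0.2,"dx":0,"dy":0,"dz":1,"ax":0,"ay":0,"az":0},{"jaw":-0.2,"dx":0,"dy":0,"dz":3,"ax":0,"ay":0,"az":0},{"jaw":-0.2,"dx":0,"dy":0,"dz":6,"ax":0,"ay":0,"az":0},{"jaw":-0.2,"dx":0,"dy":0,"dz":9,"ax":0,"ay":0,"az":0},{"jaw":-0.2,"dx":0,"dy":0,"dz":11.5,"ax":0,"ay":0,"az":0},{"jaw":-0.2,"dx":0,"dy":0,"dz":11.5,"ax":0,"ay":0,"az":0}]' 30; python3 -m jog '[{"jaw":-0.2,"dx":-3,"dy":-3,"dz":1,"ax":0,"ay":0,"az":0},{"jaw":-0.2,"dx":-6,"dy":-7,"dz":3,"ax":0,"ay":0,"az":0},{"jaw":-0.2,"dx":-9,"dy":-12,"dz":4,"ax":0,"ay":0,"az":0},{"jaw":-0.2,"dx":-9.7,"dy":-17,"dz":4,"ax":0,"ay":0,"az":0},{"jaw":-0.2,"dx":-9.7,"dy":-22,"dz":4,"ax":0,"ay":0,"az":0},{"jaw":-0.2,"dx":-9.7,"dy":-27,"dz":4,"ax":0,"ay":0,"az":0},{"jaw":-0.2,"dx":-9.7,"dy":-32,"dz":4,"ax":0,"ay":0,"az":0},{"jaw":-0.2,"dx":-9.7,"dy":-37,"dz":4,"ax":0,"ay":0,"az":0},{"jaw":-0.2,"dx":-9,"dy":-42,"dz":4,"ax":0,"ay":0,"az":0},{"jaw":-0.2,"dx":-7,"dy":-46.5,"dz":4,"ax":0,"ay":0,"az":0},{"jaw":-0.2,"dx":-4.5,"dy":-51,"dz":4,"ax":0,"ay":0,"az":0},{"jaw":-0.2,"dx":-2,"dy":-54.8,"dz":3,"ax":0,"ay":0,"az":0},{"jaw":-0.2,"dx":-0.3,"dy":-57.2,"dz":1,"ax":0,"ay":0,"az":0},{"jaw":-0.2,"dx":0.5,"dy":-58.1,"dz":-2,"ax":0,"ay":0,"az":0},{"jaw":-0.2,"dx":0.5,"dy":-58.1,"dz":-5,"ax":0,"ay":0,"az":0},{"jaw":-0.2,"dx":0.5,"dy":-58.1,"dz":-5,"ax":0,"ay":0,"az":0},{"jaw":-0.2,"dx":0.5,"dy":-58.1,"dz":-5,"ax":0,"ay":0,"az":0}]' 30
python3 - <<'E'
from h import *
s=snap('side','s9.png')['img'];t=snap('top','t9.png')['img']
q=proj(np.load('pics/s9.png.npz'),(451,-363,110));print(q)
u,v=map(int,q);x=cv2.resize(s[v-40:v+40,u-45:u+45],None,fx=6,fy=6,interpolation=2);cv2.imwrite('pics/H.png',x)
E
```

```text
t: 22.65
tool_pos: [447.0, 220.5, 165.6]
eef_rot: [0.0, 0.801, 0.599, 0.001]
contact_force: [0.8, -0.7, -2.7]
gripper_width: 0.577
finger_force: 32.5
t: 24.78
tool_pos: [451.5, -359.9, 114.1]
eef_rot: [-0.001, 0.801, 0.599, -0.0]
contact_force: [-0.4, -0.0, -1.2]
gripper_width: 0.577
finger_force: 32.4
[347.26287975 141.01634753]
```

View pics/H.png

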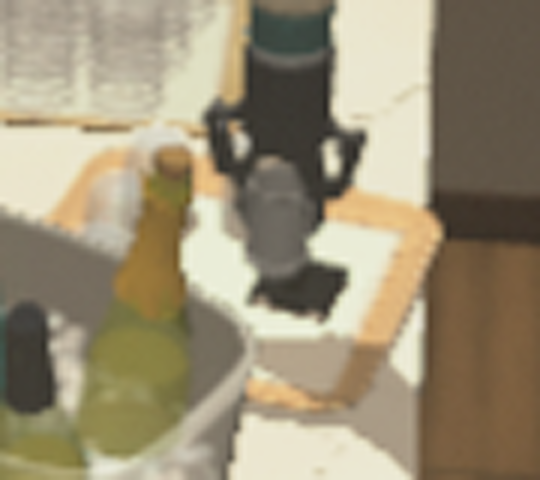

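The side view shows the cover on the tray (crop (300,290)) and the beaker in the gripper (crop (275,160)–(287,272)) apparently leaning. I'll measure the tilt numerically from pixels.

Run:
```python
from h import *
c=np.load('pics/s9.png.npz');b=c['img']
print('   ',*['%3d'%u for u in range(334,364)])
for v in range(122,156):print(v,*['%3d'%x for x in b[v,334:364].mean(1)])
T=c['T'];
for th in (-40,-20,0,20,40):
    a=np.radians(th);ax=np.array([.282,.959,0]) # top leans along rail +y by th
    d=np.array([ax[0]*np.sin(a),ax[1]*np.sin(a),np.cos(a)]);g=np.array([451,-362,114+25+8])
    print(th,'rim',proj(c,g+31*d).round(1),'grip',proj(c,g).round(1),'foot',proj(c,g-55*d).round(1),'collar',proj(c,g-40*d).round(1))
```

```text
334 335 336 337 338 339 340 341 342 343 344 345 346 347 348 349 350 351 352 353 354 355 356 357 358 359 360 361 362 363
122 176 168 117  56  77  76 136 140  87  54  56  55  56  57  54  54  57  56  55  56  54  55  58  69 109 151 170 159 163 208
123 132 136 102  55  58  60 109 180 162  87  56  56  56  55  56  56  55  57  56  55  55  56  56  66  73  83  97  88  87 191
124 203 203 148  55  57  56 101 178 198 136  55  57  56  56  55  57  54  56  55  56  54  55 128 144 103  68  64  68  78 189
125 219 222 169  69  57  57  84 165 187 130  56  56  56  55  55  56  56  55  57  56  54 100 186 183 114  63  56  58 133 206
126 198 208 162  91  57  56  63 158 157  89  56  55  56  55  55  56  56  55  55  55  57  92 193 192 113  62  54  56 176 220
127 172 190 164 108  56  57  59 103  98  62  68 104 125 126  99  63  56  55  56  54  58  79 191 217 158  70  54  71 188 223
128 157 183 178 128  57  56  59  61  59  55  83 131 143 131 118 108  91  66  56  56  55  64 187 224 169  60  55 131 205 224
129 153 182 181 145  80  58  58  58  57  62  88 110 114 110 109 109 102  76  55  55  55  56 162 201 145  54  72 
[... 2936 characters left out ...]
126 112 133 144 104  95 201 229 228 228 223 210 192
154 103 105 105 106 105 112 135 175 199 220 229 229 229 229 229 228 223 214 212 215 191 127 176 223 229 229 227 221 198 182
155  99 105 105 105 105 106 107 135 179 179 211 229 229 228 229 229 229 229 229 229 222 212 222 229 229 229 225 216 191 172
-40 rim [349.2 128.9] grip [347.6 135. ] foot [344.8 145.7] collar [345.6 142.8]
-20 rim [348.6 128.9] grip [347.6 135. ] foot [345.9 145.5] collar [346.3 142.7]
0 rim [347.9 129.7] grip [347.6 135. ] foot [347.1 144.1] collar [347.2 141.6]
20 rim [347.1 131.1] grip [347.6 135. ] foot [348.4 141.6] collar [348.2 139.8]
40 rim [346.4 133. ] grip [347.6 135. ] foot [349.6 138.3] collar [349.  137.4]
```

The pixel rows put the rim centre at (347,130) and the foot at (347.6,145.5) against (347.9,129.7)/(347.1,144.1) for an upright beaker. The lean is about 5° at most, so it will settle on its 36 mm foot. Lowering to contact.

```bash
python3 -m jog '[{"jaw":-0.2,"dx":0,"dy":0,"dz":-2,"ax":0,"ay":0,"az":0},{"jaw":-0.2,"dx":0,"dy":0,"dz":-4,"ax":0,"ay":0,"az":0},{"jaw":-0.2,"dx":0,"dy":0,"dz":-5.8,"ax":0,"ay":0,"az":0},{"jaw":-0.2,"dx":0,"dy":0,"dz":-7,"ax":0,"ay":0,"az":0},{"jaw":-0.2,"dx":0,"dy":0,"dz":-7.6,"ax":0,"ay":0,"az":0},{"jaw":-0.2,"dx":0,"dy":0,"dz":-7.6,"ax":0,"ay":0,"az":0}]' 30| grep -E 'tool_pos|contact'
for i in 1 2 3; do python3 -m jog '[{"jaw":-0.2,"dx":0,"dy":0,"dz":-0.1,"ax":0,"ay":0,"az":0},{"jaw":-0.2,"dx":0,"dy":0,"dz":-0.2,"ax":0,"ay":0,"az":0}]' | grep -E 'tool_pos|contact'; done
```

```text
tool_pos: [451.9, -360.4, 38.1]
contact_force: [-0.1, -0.3, -2.5]
tool_pos: [452.5, -360.9, 36.9]
contact_force: [-0.2, -1.6, -2.1]
tool_pos: [452.1, -360.6, 34.4]
contact_force: [0.0, 1.2, -1.8]
tool_pos: [452.0, -360.5, 32.2]
contact_force: [-0.1, -0.8, -1.5]
```

```bash
for i in 1 2 3 4 5 6; do python3 -m jog '[{"jaw":-0.2,"dx":0,"dy":0,"dz":-0.1,"ax":0,"ay":0,"az":0}]' | grep -E 'tool_pos|contact'; done
```

```text
tool_pos: [452.0, -360.5, 31.2]
contact_force: [-0.5, -0.1, -1.8]
tool_pos: [452.0, -360.4, 30.2]
contact_force: [-0.7, 0.0, -2.3]
tool_pos: [452.0, -360.5, 29.2]
contact_force: [0.8, 0.0, -2.2]
tool_pos: [452.0, -360.5, 28.2]
contact_force: [0.8, 0.1, -2.4]
tool_pos: [452.0, -360.5, 27.3]
contact_force: [0.3, 0.3, -2.3]
tool_pos: [452.0, -360.5, 26.2]
contact_force: [-0.1, -0.4, -2.3]
```

```bash
for i in 1 2 3 4; do python3 -m jog '[{"jaw":-0.2,"dx":0,"dy":0,"dz":-0.07,"ax":0,"ay":0,"az":0}]' | grep -E 'tool_pos|contact'; done
```

```text
tool_pos: [452.0, -360.6, 26.1]
contact_force: [-1.7, 1.2, 4.8]
tool_pos: [452.1, -360.6, 26.1]
contact_force: [-2.8, 2.7, 9.9]
tool_pos: [452.1, -360.6, 26.1]
contact_force: [-4.9, 3.8, 13.6]
tool_pos: [452.1, -360.7, 26.1]
contact_force: [-4.7, 4.4, 17.3]
```

Firm contact at TCP 26.1 (25.6 predicted), so there was no slip in the grip. Unload, open, rise and back off.

```bash
python3 -m jog '[{"jaw":-0.2,"dx":0,"dy":0,"dz":0.2,"ax":0,"ay":0,"az":0},{"jaw":0.2,"dx":0,"dy":0,"dz":0.22,"ax":0,"ay":0,"az":0},{"jaw":0.4,"dx":0,"dy":0,"dz":0.22,"ax":0,"ay":0,"az":0},{"jaw":0.8,"dx":0,"dy":0,"dz":0.22,"ax":0,"ay":0,"az":0},{"jaw":1,"dx":0,"dy":0,"dz":0.22,"ax":0,"ay":0,"az":0},{"jaw":1,"dx":0,"dy":0,"dz":0.22,"ax":0,"ay":0,"az":0},{"jaw":1,"dx":0,"dy":0,"dz":0.22,"ax":0,"ay":0,"az":0}]'; python3 -m jog '[{"jaw":1,"dx":0,"dy":0,"dz":1.5,"ax":0,"ay":0,"az":0},{"jaw":1,"dx":0,"dy":0,"dz":4,"ax":0,"ay":0,"az":0},{"jaw":1,"dx":0,"dy":0,"dz":8,"ax":0,"ay":0,"az":0},{"jaw":1,"dx":0,"dy":0,"dz":12,"ax":0,"ay":0,"az":0},{"jaw":1,"dx":0,"dy":0,"dz":16,"ax":0,"ay":0,"az":0},{"jaw":1,"dx":-3,"dy":3,"dz":17,"ax":0,"ay":0,"az":0},{"jaw":1,"dx":-6,"dy":8,"dz":17,"ax":0,"ay":0,"az":0},{"jaw":1,"dx":-9,"dy":13,"dz":17,"ax":0,"ay":0,"az":0},{"jaw":1,"dx":-9.5,"dy":18,"dz":17,"ax":0,"ay":0,"az":0},{"jaw":1,"dx":-9.5,"dy":24,"dz":17,"ax":0,"ay":0,"az":0},{"jaw":1,"dx":-9.5,"dy":30,"dz":17,"ax":0,"ay":0,"az":0},{"jaw":1,"dx":-9.5,"dy":36,"dz":17,"ax":0,"ay":0,"az":0},{"jaw":1,"dx":-9.5,"dy":36,"dz":17,"ax":0,"ay":0,"az":0}]'
python3 - <<'E'
from h import *
c=snap('side','s11.png');t=snap('top','t11.png');b=t['img'];a=np.load('pics/top0.png.npz')['img'];s=np.load('pics/s11.png.npz')
d=(np.abs(b.astype(int)-a).sum(2)>120).astype(np.uint8);d[:,:405]=0;d[:,500:]=0;d[:160]=0;d[250:]=0
n,l,st,ce=cv2.connectedComponentsWithStats(d)
for i in range(1,n):
  if st[i,4]>5:print(st[i],ce[i].round(1))
k=np.load('pics/t11.png.npz')
print('exp rim/foot top',proj(k,(452,-361,90)),proj(k,(452,-361,4)),'side rim/foot',proj(s,(452,-361,90)),proj(s,(452,-361,4)))
for v in range(130,166):print(v,*['%3d'%x for x in s['img'][v,334:364].mean(1)])
E
```

```text
t: 28.5
tool_pos: [452.0, -360.5, 25.7]
eef_rot: [-0.0, 0.801, 0.599, -0.0]
contact_force: [0.0, 0.6, -0.3]
gripper_width: 1.001
finger_force: 0.0
t: 30.12
tool_pos: [356.4, 3.3, 196.7]
eef_rot: [0.0, 0.798, 0.602, 0.001]
contact_force: [-0.2, -0.5, -0.1]
gripper_width: 0.998
finger_force: 0.0
[424 211  18  17 189] [432.  218.5]
[441 214  20  20 299] [450.8 223.5]
exp rim/foot top [435.80320667 216.73389775] [430.5458891  219.27735341] side rim/foot [346.86162938 144.50112014] [346.11422556 158.1295262 ]
130 155 183 183 183 180 165 160 166 171 173 172 171 168 165 159 151 160 175 180 181 185 189 201 209 219 224 224 179  95  94
131 155 186 186 187 180 163 160 164 168 170 170 169 165 162 158 151 162 177 180 179 181 183 186 191 203 211 205 154  86  78
132 154 183 186 188 180 163 161 164 166 167 167 163 163 161 157 153 166 182 183 182 180 181 184 185 190 191 188 151  93  68
133 173 204 192 187 180 163 160 164 165 164 165 161 161 161 158 154 161 184 189 187 184 181 182 184 185 184 183 153  93  64
134 192 225 222 218 200 169 164 162 162 164 164 162 162 160 157 155 166 186 188 188 190 184 18
[... 3173 characters left out ...]
 160 115 106 113 114 126 143 148 145 118  76  58  58  57 130 172 177 174 175 172
161 105 107 106 106 106 105 105 129 171 182 164 149 147 147 148 153 158 160 161 166 125  73  69  56 170 199 180 175 177 177
162 102 106 107 107 107 104 120 159 181 174 201 189 161 160 160 161 161 160 198 204 140  87  85  60 164 193 180 176 177 177
163 104 107 107 108 106 122 155 179 176 156 204 220 215 214 216 216 216 216 224 212 139  91  88  59 155 181 176 171 174 185
164 106 107 107 105 117 153 179 180 169 172 193 205 195 202 213 220 226 227 228 200 116  90  84  62 154 180 178 176 175 165
165 106 108 107 117 151 177 179 172 161 177 188 189 182 184 190 196 205 197 204 172  95  92  83  67 146 178 174 175 185 159
```

The beaker stands upright (rim ellipse at rows 143–148, collar near 159). Only the cover and the beaker have changed on the tray, and the glasses are untouched. Handing in.

```bash
python3 -c "
from rig import env
print(env.sign_off())"
```

```text
the job is handed in; nothing more can be done
None
```

The job is handed in, at about 30 s: the cover came off first, then the beaker was slid to the gap and lifted out; both were set down on the wash tray, the beaker upright, and the tray's glasses show no movement in the before-and-after pictures.

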